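Load a vial carrier through a drop gate

ROBOT

A 6-joint arm with a two-finger parallel gripper is mounted at the origin on the work surface. World frame = base frame: x ahead of the robot, y to its left, z up, the work surface at z = 0. Lengths are in mm, angles in degrees, forces in N, time in s.
With the tool pointing down it reaches from about 300 to 850 mm from the base axis. Payload 4.2 kg.
Tool frame: the origin (TCP) lies on the centre line of the jaws, within the pads' length; the fingertips stand 14 mm ahead of it and the grasp point (between the pads) lies 5 mm behind it; z points along the fingers, y is the direction in which the jaws open and shut (so a half turn about z gives the same grasp; the last joint's range is limited). The gripper opens to 91 mm and grips with 3 to 60 N. Pads are 32 mm wide; open, the fingers measure 118 mm over their backs; the gripper's body (76 mm by 178 mm) begins 60 mm behind the grasp point.
Start: joints at [-68.297, 18.312, 89.639, -0, 72.044, -1.146], TCP at [223.284, -529.892, 227.976] pointing down, gripper open.
Joint ranges: [-177.97, 177.97], [-48.28, 115.42], [12.27, 149.76], [-77.06, 257.06], [2.81, 150.46], [-146.56, 146.56]. Speed limits (degrees/s): [147.25, 147.25, 180, 180, 180, 180].

INTERFACE

Orientations are given as [roll, pitch, yaw] about the fixed x, y, z axes, in that order (R = Rz(yaw) Ry(pitch) Rx(roll)).
In Python, from workcell import env gives the robot as it stands.
- The arm moves only by the tool play_rows, never from a script. Its argument "increments" is a list of rows, each a list of 5 numbers: the shift along the world's x, y, z in mm, then the turn about the world's z in degrees, then the closure, from 0 (fully open) to 1 (shut). In form: [[x, y, z, yaw, fingers], ...]. A call has 1 to 20 rows; each row shifts and turns the commanded pose from where the row before left it; what a row does not reach is not made up. A row lasts 1/8 s, in which the tool goes at most 62.5 mm and 10.7 degrees, less where a joint would pass 70% of its speed; a pose out of reach is approached as far as the arm can. A call is refused whole if a number of a shift passes 62.5 or a number of a turn 10.7, either way. A call with a gripper value outside its range is refused whole. The fingers move at their own pace and stop on an object; "newtons" is the grip in N (left out, the last holds). Time passes only in rows, so rows that do not move let the fingers close. It gives the time, the measured TCP pose, the force and the opening at its end, in the units of the state.
- env.state(): the state, without advancing time (a new reading comes with each control period).
- env.grab_frame(name): name is "scene" or "top" or "wrist"; returns the picture (400x640x3 uint8, red, green, blue); there is no depth.
- env.calibration(name): a dict with "fx", "fy", "cx", "cy" (pixels), "R" (3x3) and "t" (3): a world point X has camera coordinates R X + t; the wrist camera has in their place "hand_eye" (4x4, takes a point from camera to tool coordinates, whose origin is the TCP and whose axes are the flange's). Camera axes: x right, y down, z forward; pixel columns grow to the right and rows downward; lengths in mm; the calibration is good to about 2 mm. A picture is of the moment at which its call begins: read the wrist's pose just before it. calibration takes no time and is no camera call.
- env.job_done(): hands the job in, once; it reports no verdict.
The state is a dict: "time_s": time; "qpos": joint angles; "qvel": joint speeds; "effort": joint torques, N m; "ee_pos": TCP position; "ee_rot": TCP orientation; "force": force on the tool from outside, world axes, zero at the start; "torque": the same for the moment, N m; "gripper_width": finger opening in mm.
Only numpy, scipy, OpenCV 4.12 (cv2) and the standard library are available. Lean on these libraries where they do the work, as an engineer would, in place of code of your own. Each camera call takes 0.05 s, during which the arm holds its last target.

TASK

Load the carrier of amber vials into the label reader: with one fingertip press the long bar beside the lane down so that the drop gate swings up, keep it down while another finger pushes the carrier by its handle plate along the lane, under the raised gate, until its nose is fully home against the end stop, then let go so that the gate drops shut behind the vials. Only push: do not pick up the carrier or the vials, do not let the gate bear on the carrier or the vials, and leave the other things on the table where they are.

Things in the scene. Friction and masses are not known exactly. Their poses are not given: they have to be found in the camera images.
- lane: Fixed loading lane of a white bench-top label reader. Origin: on the table, on the lane's centre line, right under the gate. x: the way the carrier travels, to the reader (roughly to the robot's left); y: sideways to the press bar (roughly to the robot); z up. Its base is a plate 4 mm thick, x -258 to +112, y -31 to +87 mm; the carrier slides on it.
- lane_entry (a point): Centre of the open infeed end of the lane, at lane x = -250 mm, on the lane's floor, 4 mm above the table. Two steel rails, inner faces 18.5 mm either side of the centre line, tops 22 mm above the table, run from here to the end stop.
- end_stop (a point): Middle of the black rubber end stop's face, on the lane's centre line, 102 mm past the gate in lane x, 20 mm above the table: the carrier's nose touches it when home. The reader's housing behind it is 130 mm high.
- gate (a joint): The drop gate's hinge, rad: 0 = shut, positive = blade raised; stop at 0.95. At 0.64 or more the blade is clear of the vials. A spring shuts it when let go; holding it at 0.8 takes 3 to 6 N. The hinge axis runs along the lane, so the blade swings across the lane and a carrier cannot push it open.
- gate_shaft (a point): On the hinge axis, in the plane of the gate (lane x = 0, lane y = +38 mm, 60 mm above the table). The shaft, 8 mm thick, runs back along the lane from here, on three brackets 5 mm thick at lane x -251, -130 and +14 mm, 12 mm wide across the lane, tops 68 mm above the table.
- press_bar (a point): Point on the top of the press bar, mid length, 36 mm out from the shaft. A steel plate 220 mm long (lane x -248 to -28), 3 mm thick, from the shaft to 52 mm out; rolled outer edge. Shut, it rises 20 degrees outwards (edge 80 mm above the table); at 0.8 rad it falls 26 degrees and is 47 mm above the table 30 mm out. Press it anywhere along its length; a fingertip can slide along it.
- gate_blade (a point): Middle of the lower edge of the gate's blade (moves with the gate). The blade is 4 mm thick, 14 mm wide (lane y -3 to -17 mm) and hangs from an arm over the lane; when shut its lower edge is 24 mm and the arm's underside 55 mm above the table. Raised to 0.8 rad the arm's end is about 105 mm above the table.
- carrier: Grey plastic carrier with three vials, in the lane before the gate. Origin: underside, centre of the three-cell body; x to its nose, z up. Body 94 x 33 x 30 mm high; behind it a low spine (6 mm high) runs 45 mm back to an upright handle plate, 4 mm thick, 28 mm wide, 72 mm high. When home, the gate drops in the gap between body and plate. About 0.25 kg with its vials.
- carrier_nose (a point): Middle of the carrier's front face, 47 mm ahead of its origin and 15 mm above its underside.
- carrier_handle (a point): Point on the rear face of the handle plate (the face to push on), 96 mm behind the carrier's origin, 60 mm above its underside.
- vial0: Amber glass vial with a red cap, 26 mm wide, 44 mm tall, standing loose in the carrier's rear cell on its 2.5 mm floor. Origin: centre of its underside; z up.
- vial1: The same, in the middle cell.
- vial2: The same, in the front cell.
- spare_carrier: Bystander: an empty carrier of the same kind, standing on the table beyond the lane.
- spare_vial: Bystander: a single vial standing on the lane's base plate beside the bay, past the gate.
- bottle_near: Bystander: amber bottle, 52 mm wide, 95 mm tall, on the table beyond the lane.
- bottle_big: Bystander: amber bottle, 68 mm wide, 150 mm tall.
- beaker: Bystander: glass beaker, 72 mm wide, 85 mm tall.
- spoon: Bystander: steel measuring spoon, 180 mm long, lying on the table.
- label_box: Bystander: white carton, 100 x 70 x 45 mm.

How it is judged (in metres and radians):
On the way, in this order (a step that is already met when the one before it is completed fails the run):
1. a finger presses the bar and the gate is raised clear, while the carrier's nose is still before the gate (value of joint gate above 0.64 rad and contact force between the fingers and gate above 0.3 N and x of carrier_nose in the frame of lane below -0.004 m), for 0.2 s.
2. the carrier's nose is 30 mm past the gate, which a finger still holds up (value of joint gate above 0.64 rad and contact force between the fingers and gate above 0.3 N and x of carrier_nose in the frame of lane above 0.03 m), for 0.1 s.
3. the carrier's nose is within 6 mm of the end stop, with the gate still held up (value of joint gate above 0.64 rad and contact force between the fingers and gate above 0.3 N and x of carrier_nose in the frame of lane above 0.096 m), for 0.1 s.
At the end, for the whole second after the job is handed in: The carrier stands flat in the lane with its nose within 6 mm of the end stop, its three vials upright in their cells, and the gate is shut (below 0.08 rad) behind its body; everything at rest (x of carrier_nose in the frame of lane above 0.096 m and horizontal distance between carrier_nose and end_stop below 0.009 m and z of carrier in the frame of lane below 0.008 m and angle between carrier's own z axis and vertical below 0.08 rad and value of joint gate below 0.08 rad and linear speed of carrier below 0.01 m/s and horizontal distance between each of vial0, vial2 and carrier below 0.036 m and horizontal distance between vial1 and carrier below 0.006 m and angle between each of vial0, vial1, vial2's own z axis and vertical below 0.2 rad); the robot touches nothing.
It fails at once if the gate bears on the carrier or a vial (over 2 N) (contact force between gate and carrier above 2 N or contact force between gate and vial0 above 2 N or contact force between gate and vial1 above 2 N or contact force between gate and vial2 above 2 N).
It fails at once if the carrier is lifted or tipped up (z of carrier in the frame of lane above 0.015 m or angle between carrier's own z axis and vertical above 0.2 rad).
It fails at once if a vial is lifted or tipped (z of any of vial0, vial1, vial2 in the frame of carrier above 0.012 m or angle between any of vial0, vial1, vial2's own z axis and vertical above 0.4 rad).
It fails at once if a bystander is moved by more than 15 mm (distance of any of spare_carrier, spare_vial, bottle_near, bottle_big, beaker, spoon, label_box from where it was at the start of the episode above 0.015 m).
It also fails if it takes over 35 s, if anything falls off the work surface, if the arm or the gripper's body presses on something with over 40 N, if the wrist force passes 120 N, or if a joint passes its speed limit or range.

## Working session

There is one attempt and no reset: what is moved stays moved. The work goes in short steps, Python scripts to look and compute and a tool call to move; the robot and the scene stay as the last step left them, time stands still between calls to the robot, and variables do not carry over. Pictures are saved under pics/ and viewed, and the job is handed in when it is done.

Besides the shell and the picture viewer there is one more tool, called after "Emit:" in YAML: its name, and indented under it one key for each argument. play_rows: Moves the arm, as the interface text tells. Its arguments: {"type":"object","properties":{"increments":{"type":"array"},"newtons":{"type":"number"}},"required":["increments"]}

```bash
mkdir -p pics
python3 - <<'E'
from workcell import env
import cv2
print(env.state())
for n in ("scene","top","wrist"):
    im=env.grab_frame(n); cv2.imwrite(f"pics/a_{n}.png",im[:,:,::-1])
    print(n,env.calibration(n))
E
```

```text
{'time_s': 0.0, 'qpos': array([-6.82978894e+01,  1.83499858e+01,  8.97057784e+01, -1.84942850e-03,
        7.20430728e+01, -1.14614920e+00]), 'qvel': array([ 0.02138223, -0.01268881,  0.01660607,  0.12332506, -0.0530845 ,
        0.07168179]), 'effort': array([-1.84327262e-03, -4.12468743e+01, -2.31974906e+01,  7.23234541e-02,
        4.54866921e-02, -1.40999095e-04]), 'ee_pos': array([ 223.08172856, -529.44674621,  227.14110076]), 'ee_rot': array([-1.79901148e+02, -2.19009072e-04,  2.28488313e+01]), 'force': array([ 0.33946131,  0.23751009, -0.59516921]), 'torque': array([-0.0098609 , -0.02389134,  0.00823389]), 'gripper_width': 91.13523788881614}
scene {'fx': 397.1069125754978, 'fy': 397.1069125754978, 'cx': 317.7624493888119, 'cy': 197.45794234184123, 'R': array([[ 0.3694466 ,  0.92922238, -0.00741496],
       [ 0.71597021, -0.28972886, -0.6351723 ],
       [-0.59236465,  0.22935335, -0.77233488]]), 't': array([-238.29292301, -340.96962771, 1507.71095749])}
top {'fx': 372.69569031902023, 'fy': 372.69569031902023, 'cx': 323.1383151015273, 'cy': 199.33894391761726, 'R': array([[ 0.00349083, -0.99998843, -0.00331039],
       [-0.99738098, -0.00324254, -0.07225422],
       [ 0.07224265,  0.00355395, -0.99738075]]), 't': array([  3.09627042, 546.71359855, 999.69484308])}
wrist {'fx': 277.52779221906786, 'fy': 277.52779221906786, 'cx': 318.8651814756027, 'cy': 191.95750352978445, 'hand_eye': array([[ 1.28571037e-04, -9.61745562e-01, -2.73944258e-01,
         7.74764791e+01],
       [ 9.99999691e-01,  3.36241266e-04, -7.11121124e-04,
         1.44874447e-01],
       [ 7.76028949e-04, -2.73944082e-01,  9.61745308e-01,
        -1.57135128e+02],
       [ 0.00000000e+00,  0.00000000e+00,  0.00000000e+00,
         1.00000000e+00]])}
```

View pics/a_scene.png

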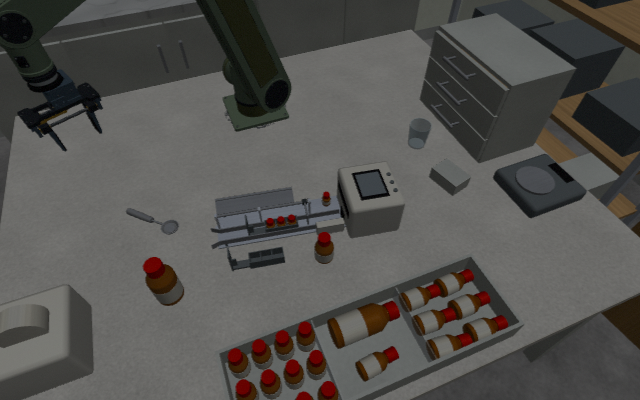

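View pics/a_top.png

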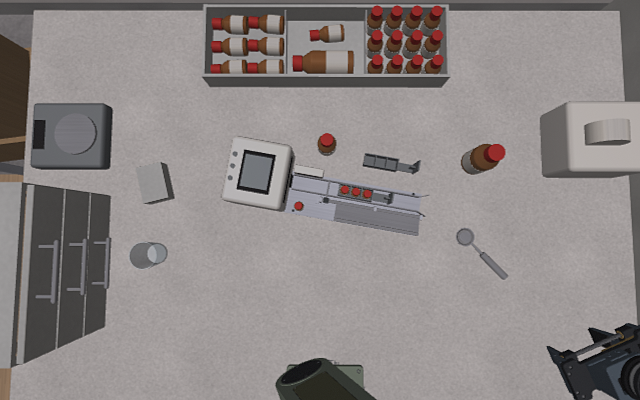

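View pics/a_wrist.png

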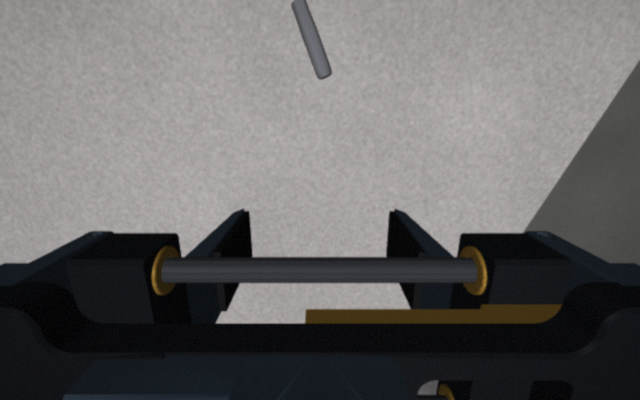

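Run:
```python
import cv2
im=cv2.imread("pics/a_top.png")[130:250,280:440]
cv2.imwrite("pics/b_top.png",cv2.resize(im,None,fx=5,fy=5,interpolation=cv2.INTER_CUBIC))
im=cv2.imread("pics/a_scene.png")[170:280,200:360]
cv2.imwrite("pics/b_scene.png",cv2.resize(im,None,fx=5,fy=5,interpolation=cv2.INTER_CUBIC))
```

```text
(no output)
```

View pics/b_top.png

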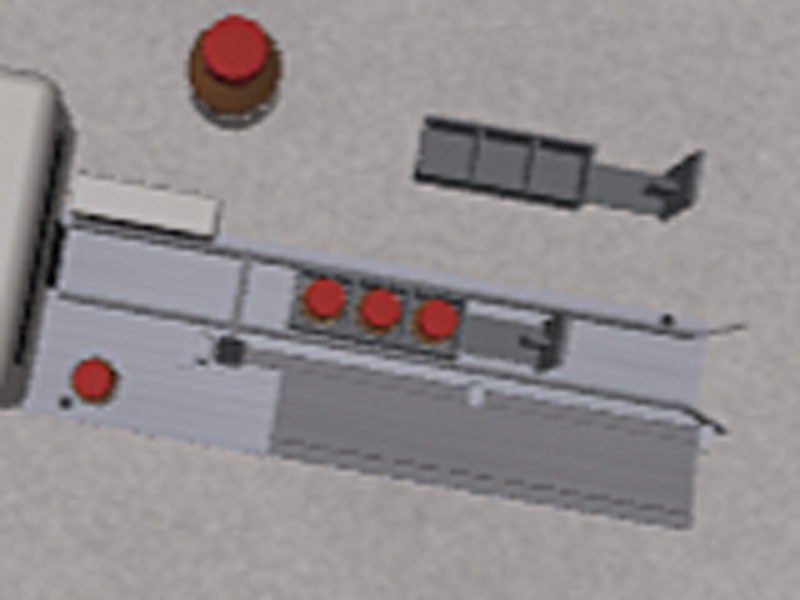

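View pics/b_scene.png

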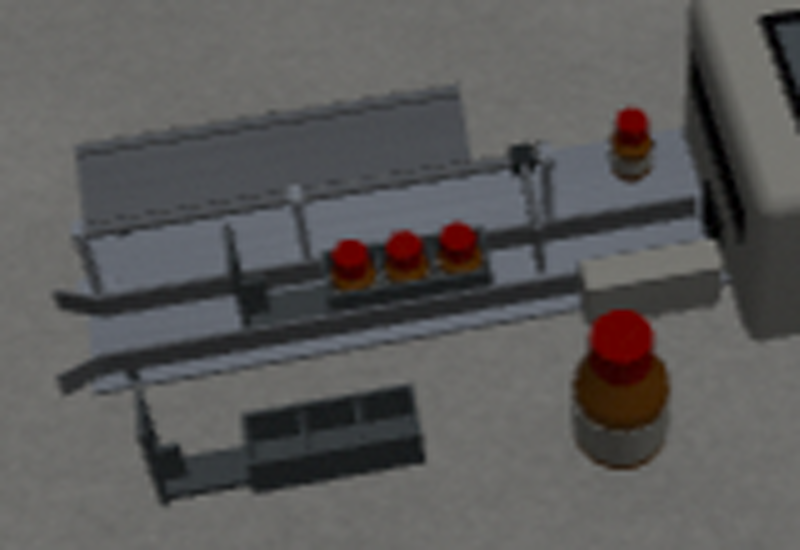

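```bash
cat > h.py <<'E'
from workcell import env
import numpy as np, cv2
from scipy.optimize import least_squares
def proj(n,X):
    c=env.calibration(n); p=c["R"]@np.asarray(X,float)+c["t"]
    return np.array([c["fx"]*p[0]/p[2]+c["cx"],c["fy"]*p[1]/p[2]+c["cy"]])
def ray(n,px,z):
    c=env.calibration(n); d=c["R"].T@np.array([(px[0]-c["cx"])/c["fx"],(px[1]-c["cy"])/c["fy"],1]); o=-c["R"].T@c["t"]
    return o+d*(z-o[2])/d[2]
def L2W(P,X):
    x,y,a=P;return np.array([x+np.cos(a)*X[0]-np.sin(a)*X[1],y+np.sin(a)*X[0]+np.cos(a)*X[1],X[2]])
def W2L(P,X):
    x,y,a=P;dx,dy=X[0]-x,X[1]-y;return np.array([np.cos(a)*dx+np.sin(a)*dy,-np.sin(a)*dx+np.cos(a)*dy,X[2]])
E
python3 - <<'E'
from h import *
top=lambda u,v:((u+.5)/5-.5+280,(v+.5)/5-.5+130)
sc=lambda u,v:((u+.5)/5-.5+200,(v+.5)/5-.5+170)
obs=[("top",top(270,455),(-28,87,79)),("top",top(690,527),(-248,87,79)),("top",top(705,318),(-258,-31,4)),
("top",top(475,393),(-130,38,68)),("top",top(706,435),(-251,38,68)),
("scene",sc(460,88),(-28,87,79)),("scene",sc(77,148),(-248,87,79)),("scene",sc(97,393),(-258,-31,4)),
("scene",sc(295,188),(-130,38,68)),("scene",sc(78,235),(-251,38,68))]
f=lambda P:np.concatenate([proj(n,L2W((P[0],P[1],P[2]),X))-np.array(px) for n,px,X in obs])
for a0 in (1.4,-1.4):
    r=least_squares(f,[500,0,a0]);print(r.x,np.degrees(r.x[2]),r.cost)
    if a0>0 or r.cost<50: print(r.fun.reshape(-1,2).round(1)); 
P=r.x
E
```

```text
[580.46567405  -7.4696287    1.40468218] 80.48236028222291 6.265414992931933
[[-0.6 -0.9]
 [ 0.2 -0.7]
 [ 0.4 -0.9]
 [ 0.1 -0.4]
 [-0.  -0.9]
 [-0.4 -1.6]
 [-0.5 -0.9]
 [-0.4 -0.2]
 [-0.  -0.2]
 [-0.1 -2.2]]
[580.46567336  -7.46962793   1.40468218] 80.48236050194517 6.265414992931961
[[-0.6 -0.9]
 [ 0.2 -0.7]
 [ 0.4 -0.9]
 [ 0.1 -0.4]
 [-0.  -0.9]
 [-0.4 -1.6]
 [-0.5 -0.9]
 [-0.4 -0.2]
 [-0.  -0.2]
 [-0.1 -2.2]]
```

Run:
```python
from h import *
P=[580.47,-7.47,1.40468]
top=lambda u,v:((u+.5)/5-.5+280,(v+.5)/5-.5+130)
for q in [(324,298),(380,308),(437,320)]:
    print(W2L(P,ray("top",top(*q),50.5)))
print("plate top", W2L(P,ray("top",top(557,318),76)),W2L(P,ray("top",top(545,370),76)))
sc=lambda u,v:((u+.5)/5-.5+200,(v+.5)/5-.5+170)
for q in [(352,250),(405,243),(457,234)]: print(W2L(P,ray("scene",sc(*q),50.5)))
print("plate sc",W2L(P,ray("scene",sc(228,228),76)))
print(L2W(P,(-195,35,0)), env.state()["time_s"])
```

```text
[-44.95637927   1.38173851  50.5       ]
[-75.15448994   1.63475994  50.5       ]
[-106.01725524    2.85026258   50.5       ]
plate top [-164.49021291   -5.92406032   76.        ] [-162.58733918   21.73208628   76.        ]
[-104.60952657    0.44069834   50.5       ]
[-74.91239061  -1.15558505  50.5       ]
[-45.37673382  -1.25687225  50.5       ]
plate sc [-169.07161407   10.85138394   76.        ]
[ 513.70788488 -193.99833561    0.        ] 0.15
```

Emit:
play_rows:
  increments:
    - [29,33,0,5.76,0.28]
    - [29,33,0,5.76,0.28]
    - [29,33,0,5.76,0.28]
    - [29,33,0,5.76,0.28]
    - [29,33,0,5.76,0.28]
    - [29,33,0,5.76,0.28]
    - [29,33,0,5.76,0.28]
    - [29,33,0,5.76,0.28]
    - [29,33,0,5.76,0.28]
    - [29,33,0,5.76,0.28]
    - [0,0,0,0,0.28]
    - [0,0,0,0,0.28]

```text
time_s: 1.65
ee_pos: [512.8, -200.0, 227.6]
ee_rot: [-179.9, 0.0, 80.4]
force: [0.1, 0.2, -0.6]
gripper_width: 65.7
```

Run:
```python
from h import *
s=env.state(); print(s)
for n in ("wrist","scene"):
    cv2.imwrite(f"pics/c_{n}.png",env.grab_frame(n)[:,:,::-1])
im=cv2.imread("pics/c_wrist.png"); cv2.imwrite("pics/c_wrist2.png",cv2.resize(im,(800,500)))
```

```text
{'time_s': 1.65, 'qpos': array([-2.24862212e+01,  1.61394008e+01,  9.28436610e+01, -3.26732158e-02,
        7.10681854e+01, -1.29170735e+01]), 'qvel': array([-1.12408648, -0.36336249,  0.21364594, -0.0440457 , -0.07511806,
        0.00275787]), 'effort': array([ 7.83753153e-01, -3.87473667e+01, -2.31619334e+01,  1.15266354e-01,
        3.67346860e-02, -9.02729812e-05]), 'ee_pos': array([ 512.83245224, -200.01919594,  227.63944062]), 'ee_rot': array([-1.7994314e+02,  1.8657965e-02,  8.0441476e+01]), 'force': array([ 0.09809281,  0.20262312, -0.55032685]), 'torque': array([-0.02708113, -0.08593389,  0.01091091]), 'gripper_width': 65.6934671635182}
```

View pics/c_wrist2.png

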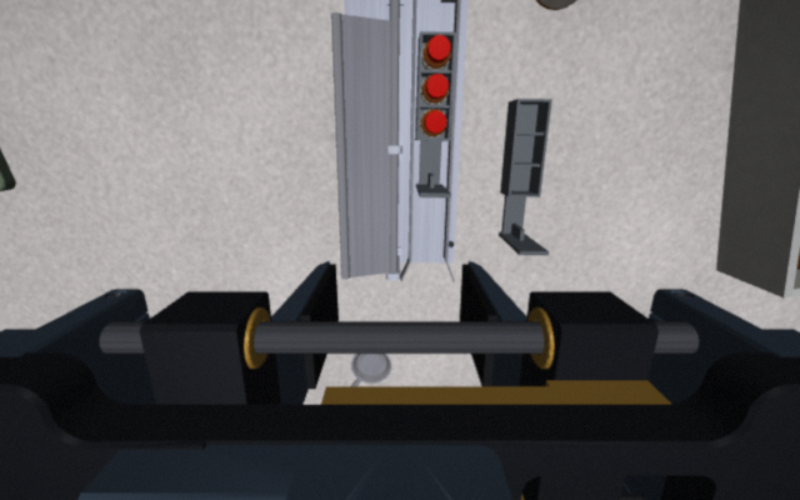

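View pics/c_scene.png

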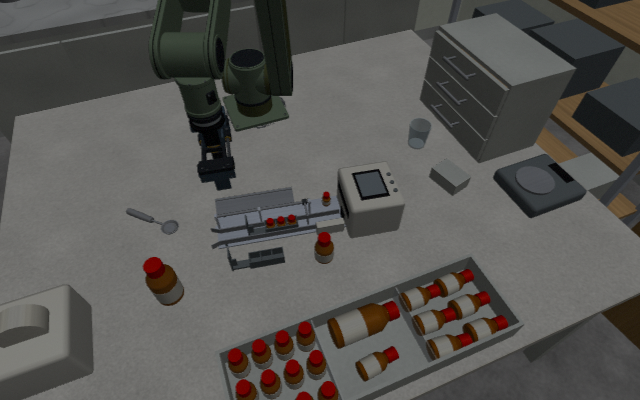

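```bash
cat >> h.py <<'E'
from scipy.spatial.transform import Rotation as Ro
def wT(pos,rot):
    T=np.eye(4);T[:3,:3]=Ro.from_euler("xyz",rot,degrees=True).as_matrix();T[:3,3]=pos
    return T@np.array(env.calibration("wrist")["hand_eye"])
def wproj(T,X):
    c=env.calibration("wrist");p=T[:3,:3].T@(np.asarray(X,float)-T[:3,3])
    return np.array([c["fx"]*p[0]/p[2]+c["cx"],c["fy"]*p[1]/p[2]+c["cy"]])
def wray(T,px,z):
    c=env.calibration("wrist");d=T[:3,:3]@np.array([(px[0]-c["cx"])/c["fx"],(px[1]-c["cy"])/c["fy"],1])
    return T[:3,3]+d*(z-T[2,3])/d[2]
E
python3 - <<'E'
from h import *
T=wT([512.83,-200.02,227.64],[-179.94,0.02,80.44])
P=[580.47,-7.47,1.40468]
S=1.25
obs=[((334,14),(-28,87,79)),((342,277),(-248,87,79)),((394,149),(-130,38,68)),((388,275),(-248,40,61))]
for px,X in obs: print(X,px,(wproj(T,L2W(P,X))*S).round(1))
o=[(p,X) for p,X in obs[:3]]
f=lambda Q:np.concatenate([wproj(T,L2W(Q,X))*S-np.array(p) for p,X in o])
r=least_squares(f,P);print(r.x,r.fun.round(1))
Q=r.x
for z,p in [(76,(417,192)),(76,(450,192)),(50.5,(438,48)),(50.5,(436,86)),(50.5,(434,121)),(4,(413,262)),(4,(458,262))]:
    X=wray(T,np.array(p)/S,z);print(p,W2L(P,X).round(1),W2L(Q,X).round(1))
im=cv2.imread("pics/c_wrist.png")[0:240,230:390]
cv2.imwrite("pics/d.png",cv2.resize(im,None,fx=2.5,fy=2.5,interpolation=cv2.INTER_CUBIC))
E
```

```text
(-28, 87, 79) (334, 14) [331.2  12.5]
(-248, 87, 79) (342, 277) [343.7 277.9]
(-130, 38, 68) (394, 149) [395.2 148.7]
(-248, 40, 61) (388, 275) [393.7 271. ]
[582.2715195   -9.39807642   1.38815126] [-0.7 -1.3 -0.4  1.   1.2  0.8]
(417, 192) [-167.2   18.6   76. ] [-165.9   18.    76. ]
(450, 192) [-167.2  -10.7   76. ] [-165.4  -11.4   76. ]
(438, 48) [-46.1   0.9  50.5] [-44.5   2.2  50.5]
(436, 86) [-76.5   1.7  50.5] [-74.9   2.6  50.5]
(434, 121) [-105.9    2.7   50.5] [-104.4    3.1   50.5]
(413, 262) [-258.7   18.4    4. ] [-257.4   16.2    4. ]
(458, 262) [-258.7  -33.9    4. ] [-256.5  -36.     4. ]
```

View pics/d.png

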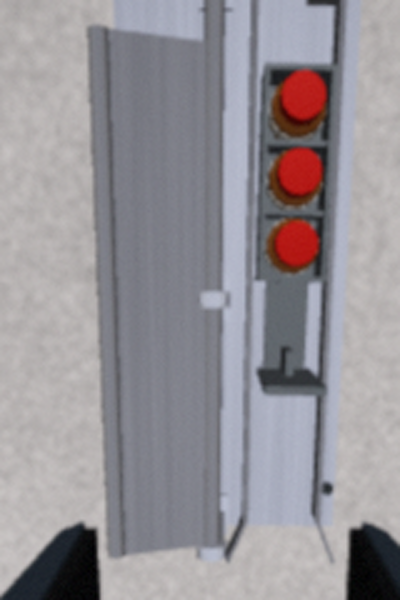

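Emit:
play_rows:
  increments:
    - [-4.5,1.5,-25,0,0.28]
    - [0,0,-35,0,0.28]
    - [0,0,-35,0,0.28]
    - [0,0,-25,0,0.28]
    - [0,0,0,0,0.28]

```text
time_s: 2.38
ee_pos: [506.9, -198.8, 106.4]
ee_rot: [-179.7, -0.1, 80.3]
force: [0.2, -0.2, -0.2]
gripper_width: 65.9
```

Run:
```python
from h import *
s=env.state(); print(s["ee_pos"],s["ee_rot"],s["force"],s["gripper_width"])
P=[579.3,-7.5,np.radians(80.44)];print(W2L(P,s["ee_pos"]))
for n in ("wrist","scene","top"):
    cv2.imwrite(f"pics/e_{n}.png",env.grab_frame(n)[:,:,::-1])
im=cv2.imread("pics/e_wrist.png"); a=cv2.resize(im,(800,500)); cv2.imwrite("pics/e_wrist2.png",a)
im=cv2.imread("pics/e_scene.png")[140:280,180:360]; cv2.imwrite("pics/e_scene2.png",cv2.resize(im,None,fx=4.4,fy=4.2,interpolation=cv2.INTER_CUBIC))
```

```text
[ 506.85962111 -198.75381742  106.40778552] [-1.79747896e+02 -5.00501893e-02  8.03461608e+01] [ 0.1676411  -0.19338578 -0.1707778 ] 65.8542216466684
[-200.62865067   39.67084195  106.40778552]
```

View pics/e_wrist2.png

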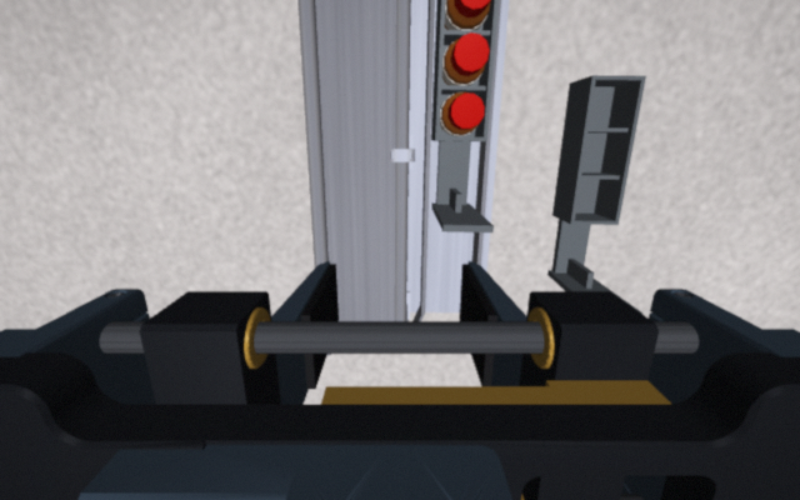

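View pics/e_scene2.png

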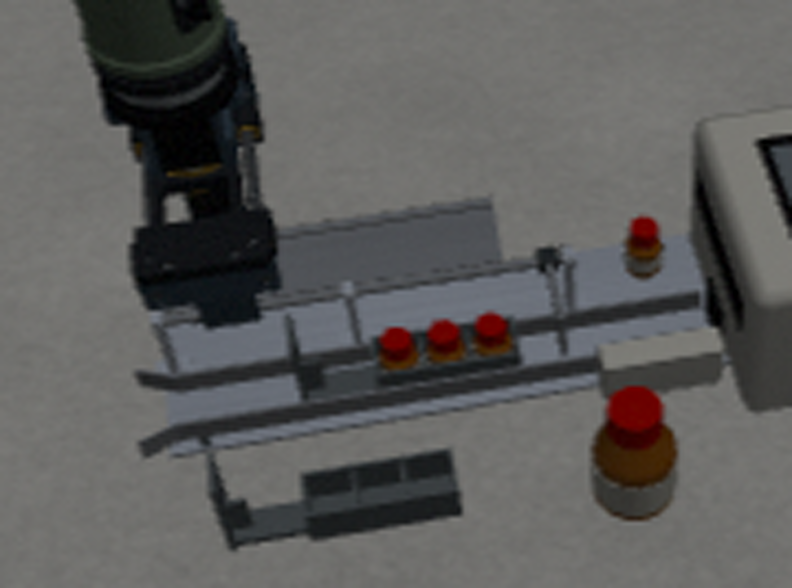

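Run:
```python
from h import *
s=env.state();p=s["ee_pos"]
T=wT([506.86,-198.75,106.41],[-179.75,-.05,80.35])
R=Ro.from_euler("xyz",[-179.75,-.05,80.35],degrees=True).as_matrix()
# coordinates in tool frame of measured points
for nm,px,z in [("plate L",(445,227),76),("plate R",(492,227),76),("cap0",(467,110),50.5),("cap1",(471,53),50.5),("bar outer",(322,262),79),("bar outer up",(303,10),79),("bracket L",(392,155),68),("bracket R",(414,155),68),("finger A tip",(333,264),92.4),("finger B tip",(464,264),92.4)]:
    X=wray(T,np.array(px)/1.25,z); print(nm,(R.T@(X-p)).round(1))
```

```text
plate L [31.6 23.2 33.2]
plate R [31.7 49.3 33.1]
cap0 [94.8 36.9 58.7]
cap1 [124.5  37.5  58.7]
bar outer [ 12.  -45.7  30.5]
bar outer up [136.3 -47.1  30.6]
bracket L [70.2 -6.2 41.3]
bracket R [70.2  5.9 41.3]
finger A tip [ 15.6 -36.9  17. ]
finger B tip [15.8 31.6 16.7]
```

Emit:
play_rows:
  increments:
    - [0,0,-8,0,0.32]
    - [0,0,-8,0,0.32]
    - [0,0,-8,0,0.32]
    - [0,0,-8,0,0.32]
    - [0,0,-8,0,0.32]
    - [0,0,-6,0,0.32]
    - [0,0,0,0,0.32]

```text
time_s: 3.4
ee_pos: [509.2, -198.5, 61.8]
ee_rot: [180.0, 0.0, 80.5]
force: [0.2, 0.5, 5.1]
gripper_width: 61.8
```

Run:
```python
from h import *
s=env.state(); print(s["ee_pos"],s["ee_rot"],s["force"],s["torque"],s["gripper_width"])
for n in ("wrist","scene"):
    cv2.imwrite(f"pics/f_{n}.png",env.grab_frame(n)[:,:,::-1])
im=cv2.imread("pics/f_wrist.png"); a=cv2.resize(im,(800,500)); cv2.imwrite("pics/f_wrist2.png",a)
im=cv2.imread("pics/f_scene.png")[140:280,180:360]; cv2.imwrite("pics/f_scene2.png",cv2.resize(im,None,fx=4.4,fy=4.2,interpolation=cv2.INTER_CUBIC))
```

```text
[ 509.16622621 -198.51433364   61.83689603] [1.79968560e+02 6.54536904e-03 8.04530581e+01] [0.16295098 0.46542206 5.12855382] [ 0.06448066  0.02194021 -0.04541695] 61.7740963802234
```

View pics/f_wrist2.png

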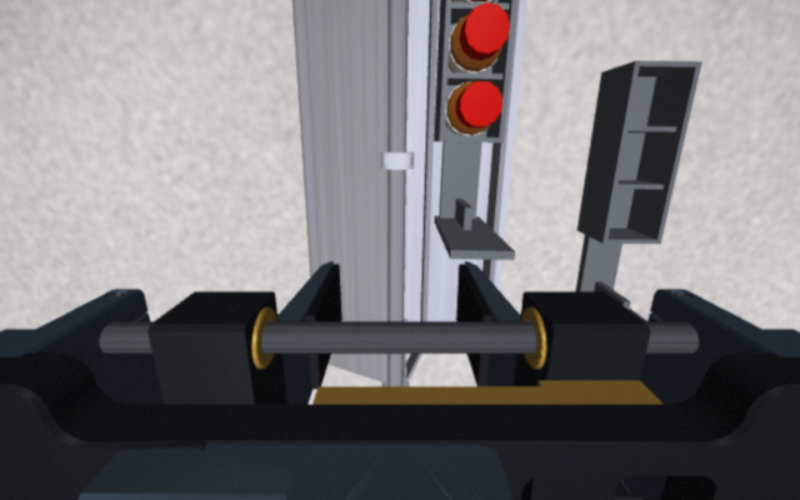

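View pics/f_scene2.png

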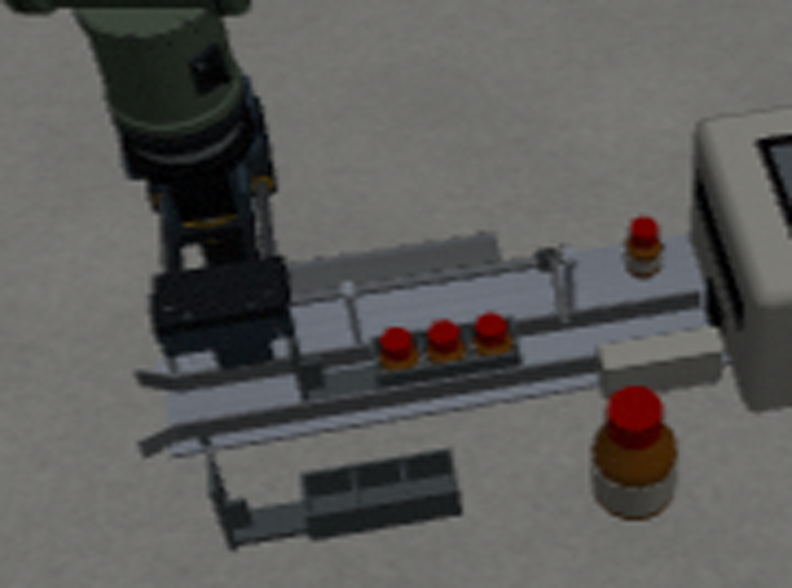

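Emit:
play_rows:
  increments:
    - [0,0,-3,0,0.32]
    - [0,0,0,0,0.32]

```text
time_s: 3.75
ee_pos: [508.8, -198.5, 59.0]
ee_rot: [180.0, 0.0, 80.5]
force: [0.8, -1.0, 4.0]
gripper_width: 61.6
```

Run:
```python
from h import *
s=env.state(); print(s["ee_pos"],s["ee_rot"],s["force"],s["torque"],s["gripper_width"])
for n in ("wrist","scene"):
    cv2.imwrite(f"pics/g_{n}.png",env.grab_frame(n)[:,:,::-1])
im=cv2.imread("pics/g_wrist.png")[:230,200:420]; cv2.imwrite("pics/g_wrist2.png",cv2.resize(im,None,fx=2.5,fy=2.5,interpolation=cv2.INTER_CUBIC))
im=cv2.imread("pics/g_scene.png")[180:240,280:330]; cv2.imwrite("pics/g_scene2.png",cv2.resize(im,None,fx=10,fy=10,interpolation=cv2.INTER_CUBIC))
P=[579.3,-7.5,np.radians(80.44)];print(W2L(P,s["ee_pos"]))
T=wT(s["ee_pos"],s["ee_rot"])
# predicted outer-edge/blade for gate angles
for q in (0,.64,.75,.8,.9):
    b=np.radians(20)-q
    e=[wproj(T,L2W(P,(x,38+52*np.cos(b),60+52*np.sin(b)))) for x in (-150,-60,-28)]
    # blade lower edge shut (0,-10,24): rotate about shaft x axis
    y,z=-10-38,24-60
    # blade raised: y neg side goes up
    Y=y*np.cos(q)-z*np.sin(q)*-1*-1; 
    r=np.array([[np.cos(-q),-np.sin(-q)],[np.sin(-q),np.cos(-q)]])@[y,z]
    print(q,np.round([(a-[200,0])*2.5 for a in e],0).tolist(),"blade",L2W(P,(0,38+r[0],60+r[1])).round(), ((proj("scene",L2W(P,(0,38+r[0],60+r[1])))-[280,180])*10).round())
```

```text
[ 508.81247164 -198.49801479   58.96989845] [1.79985698e+02 1.04183627e-02 8.04555531e+01] [ 0.8310134  -0.9667292   4.00737093] [ 0.07240826  0.05506148 -0.05923645] 61.55633696401482
[-200.05207047   37.78759597   58.96989845]
0 [[55.0, 423.0], [4.0, -107.0], [-20.0, -355.0]] blade [589.  -9.  24.] [275. 413.]
0.64 [[96.0, 397.0], [62.0, -24.0], [47.0, -210.0]] blade [601. -11.  60.] [280. 371.]
0.75 [[109.0, 394.0], [79.0, -14.0], [66.0, -192.0]] blade [601. -11.  66.] [279. 356.]
0.8 [[116.0, 393.0], [87.0, -9.0], [74.0, -185.0]] blade [600. -11.  69.] [279. 348.]
0.9 [[129.0, 390.0], [103.0, -1.0], [92.0, -171.0]] blade [599. -11.  75.] [277. 332.]
```

View pics/g_wrist2.png

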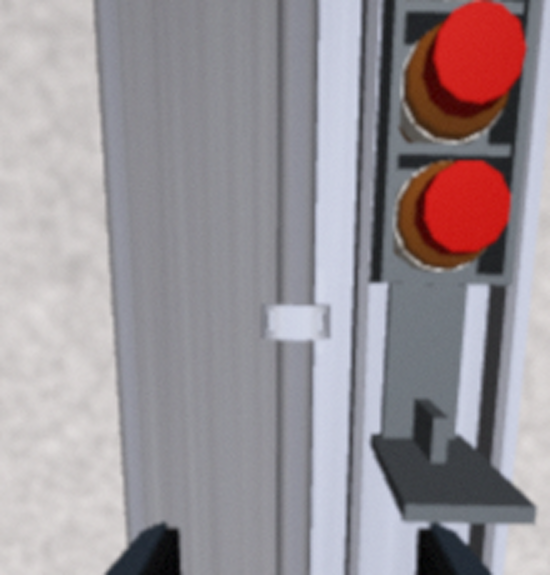

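View pics/g_scene2.png

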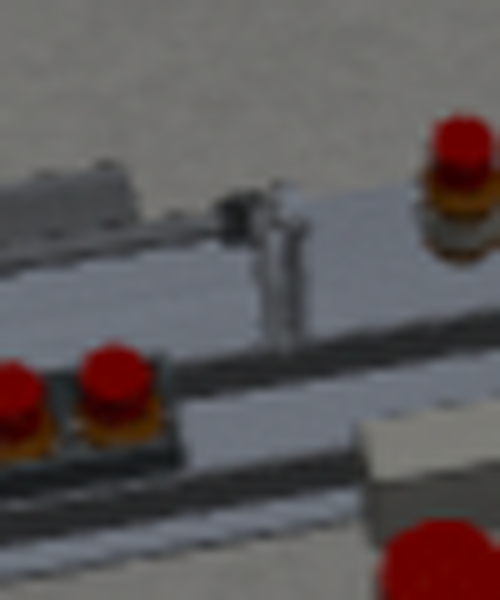

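Emit:
play_rows:
  increments:
    - [0.5,3,-0.5,0,0.32]
    - [0.7,4,0,0,0.32]
    - [0.5,3,0,0,0.32]
    - [0.3,2,0,0,0.32]
    - [0.3,2,0,0,0.32]
    - [0.7,4,0,0,0.32]
    - [0.8,5,0,0,0.32]
    - [1,6,0,0,0.32]
    - [1,6,0,0,0.32]
    - [1,6,0,0,0.32]
    - [0.8,5,0,0,0.32]
    - [0.5,3,0,0,0.32]
    - [0,0,0,0,0.32]

```text
time_s: 5.48
ee_pos: [517.0, -148.9, 58.5]
ee_rot: [180.0, -0.0, 80.4]
force: [-1.9, -1.0, 3.3]
gripper_width: 62.0
```

```bash
cat > look.py <<'E'
from h import *
import sys
t=sys.argv[1]
s=env.state(); print(s["time_s"],s["ee_pos"],s["ee_rot"],s["force"],s["torque"],s["gripper_width"])
P=[579.3,-7.5,np.radians(80.44)];print(W2L(P,s["ee_pos"]))
w=env.grab_frame("wrist")[:,:,::-1];sc=env.grab_frame("scene")[:,:,::-1]
a=cv2.resize(w[:250],(640,250));b=cv2.resize(sc[165:255,200:360],(640,330),interpolation=cv2.INTER_CUBIC)
cv2.imwrite(f"pics/{t}.png",np.vstack([a,b]))
E
python3 look.py h
```

```text
5.475 [ 516.97574124 -148.8620033    58.51729451] [ 1.79994332e+02 -4.34126179e-02  8.04387525e+01] [-1.89032294 -0.96820714  3.26368905] [-0.20540123  0.36091237  0.00452743] 62.040285275853975
[-149.74963414   37.98126224   58.51729451]
```

View pics/h.png

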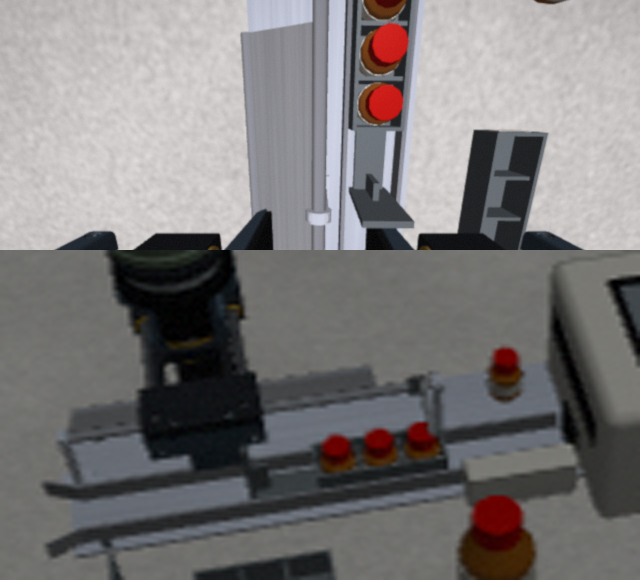

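Emit:
play_rows:
  increments:
    - [0.5,3,0,0,0.32]
    - [0.8,5,0,0,0.32]
    - [1,6,0,0,0.32]
    - [1,6,0,0,0.32]
    - [1,6,0,0,0.32]
    - [1,6,0,0,0.32]
    - [1,6,0,0,0.32]
    - [1,6,0,0,0.32]
    - [1,6,0,0,0.32]
    - [0.8,5,0,0,0.32]
    - [0.7,4,0,0,0.32]
    - [0.5,3,0,0,0.32]
    - [0,0,0,0,0.32]

```text
time_s: 7.2
ee_pos: [527.3, -86.9, 58.4]
ee_rot: [180.0, -0.0, 80.4]
force: [-1.9, -1.9, 4.5]
gripper_width: 62.1
```

```bash
python3 look.py i
```

```text
7.2 [527.28341603 -86.91749283  58.43300459] [ 1.79993159e+02 -3.78766635e-02  8.04464679e+01] [-1.86278919 -1.86794401  4.47616792] [-0.34678454  0.28954584  0.09229599] 62.07627434077307
[-86.95349295  38.10450418  58.43300459]
```

View pics/i.png

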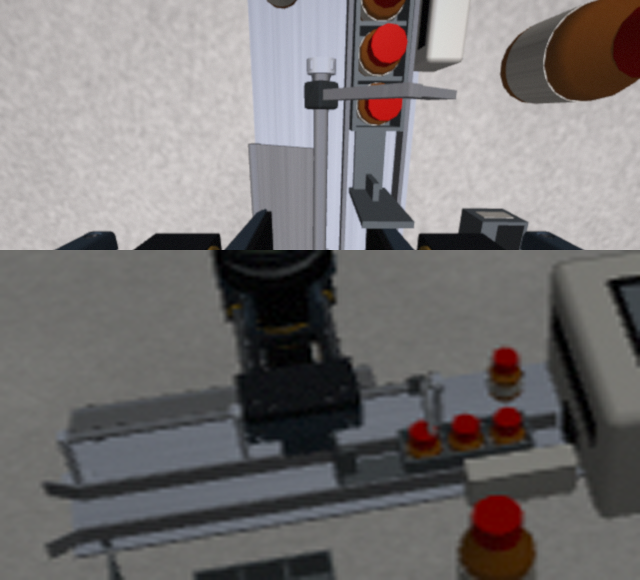

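Emit:
play_rows:
  increments:
    - [0.5,3,0,0,0.32]
    - [0.8,5,0,0,0.32]
    - [0.8,5,0,0,0.32]
    - [0.7,4,0,0,0.32]
    - [0.5,3,0,0,0.32]
    - [0.5,3,0,0,0.32]
    - [0.3,2,0,0,0.32]
    - [0.2,1,0,0,0.32]
    - [0,0,0,0,0.32]

```text
time_s: 8.43
ee_pos: [531.4, -61.2, 58.4]
ee_rot: [-180.0, -0.0, 80.4]
force: [-1.4, -3.2, 2.6]
gripper_width: 61.9
```

```bash
python3 look.py j
```

```text
8.425 [531.43671209 -61.19804115  58.41485181] [-1.79993387e+02 -1.76084000e-02  8.04476643e+01] [-1.44476791 -3.21159802  2.55588476] [-0.45265828  0.42313881  0.08093154] 61.93022649804615
[-60.9014464   38.28038373  58.41485181]
```

View pics/j.png

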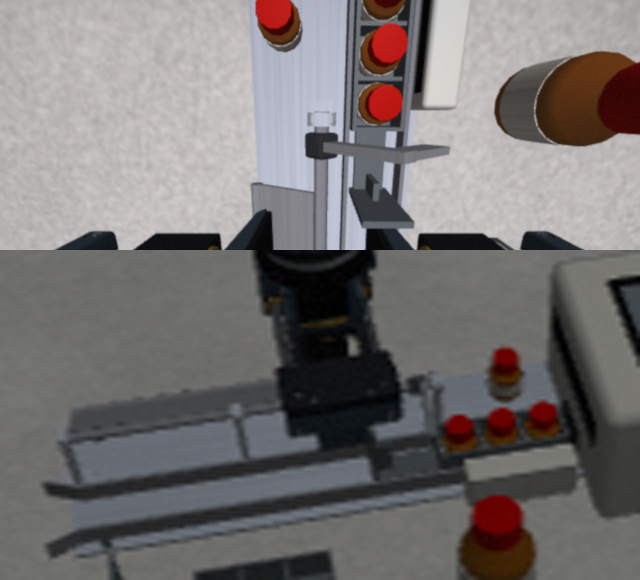

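Emit:
play_rows:
  increments:
    - [0.2,1,0,0,0.32]
    - [0.2,1,0,0,0.32]
    - [0.2,1,0,0,0.32]
    - [0,0,0,0,0.32]

```text
time_s: 9.02
ee_pos: [531.7, -59.6, 58.6]
ee_rot: [-180.0, 0.1, 80.5]
force: [-3.1, -8.9, 4.9]
gripper_width: 61.5
```

Emit:
play_rows:
  increments:
    - [0.2,1,0,0,0.32]
    - [0.2,1,0,0,0.32]
    - [0,0,0,0,0.32]

```text
time_s: 9.4
ee_pos: [531.7, -59.4, 58.7]
ee_rot: [-180.0, 0.3, 80.5]
force: [-5.6, -15.1, 5.7]
gripper_width: 62.3
```

```bash
python3 look.py k
python3 - <<'E'
from h import *
t=env.grab_frame("top")[:,:,::-1]
cv2.imwrite("pics/k_top.png",cv2.resize(t[150:240,270:430],None,fx=5,fy=5,interpolation=cv2.INTER_CUBIC))
E
```

```text
9.4 [531.6694904  -59.43837333  58.74023129] [-179.96720275    0.29918251   80.48875227] [ -5.5937926  -15.10288789   5.74265334] [-2.56012629  0.87679843 -0.43456351] 62.317820322623
[-59.12755656  38.34308445  58.74023129]
```

View pics/k_top.png

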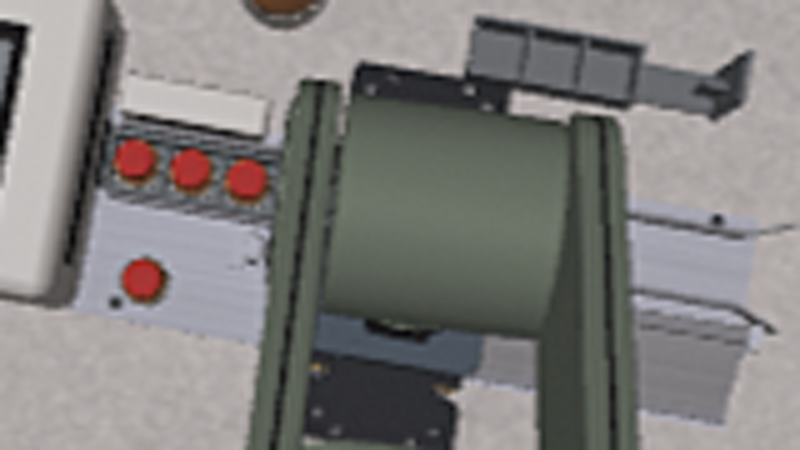

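View pics/k.png

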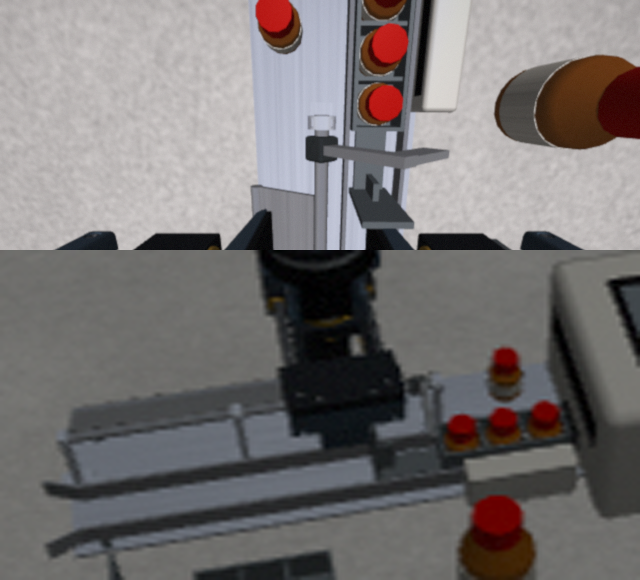

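Emit:
play_rows:
  increments:
    - [-0.2,-1,0,0,0.32]
    - [-0.2,-1,0,0,0.32]
    - [-0.2,-1,0,0,0.32]
    - [-0.3,-2,0,0,0.32]
    - [-0.5,-3,0,0,0.32]
    - [-0.5,-3,0,0,0.32]
    - [0,0,0,0,0.32]

```text
time_s: 10.42
ee_pos: [530.6, -67.3, 58.5]
ee_rot: [180.0, -0.0, 80.4]
force: [-1.0, 2.5, 3.8]
gripper_width: 62.0
```

```bash
python3 look.py l
```

```text
10.425 [530.60954324 -67.31410059  58.48111193] [ 1.79992974e+02 -2.02344998e-02  8.04288294e+01] [-0.95827106  2.48425379  3.81226171] [ 0.44042378  0.27301094 -0.07590675] 62.02301014604462
[-67.06994387  38.08030775  58.48111193]
```

View pics/l.png

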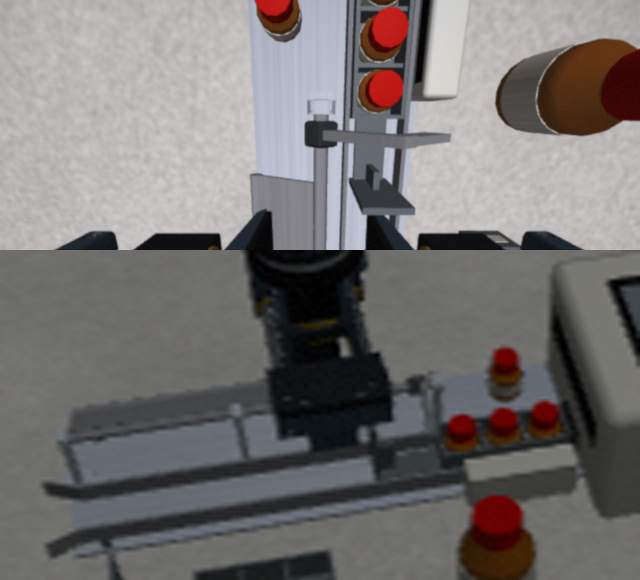

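Emit:
play_rows:
  increments:
    - [0,0,3,0,0.32]
    - [0,0,4,0,0.32]
    - [0,0,5,0,0.32]
    - [0,0,5,0,0.32]
    - [0,0,5,0,0.32]
    - [0,0,5,0,0.32]
    - [0,0,6,0,0.32]
    - [0,0,8,0,0.32]
    - [0,0,15,0,0.32]
    - [-1,-6,25,0,0.32]
    - [-3,-15,30,0,0.32]
    - [-3,-20,30,0,0.32]
    - [-3,-20,20,0,0.32]
    - [0,0,0,0,0.32]

```text
time_s: 12.28
ee_pos: [521.4, -129.3, 221.7]
ee_rot: [179.7, 0.0, 80.3]
force: [-0.3, -0.3, -0.0]
gripper_width: 61.8
```

```bash
python3 look.py m
```

```text
12.275 [ 521.36525587 -129.3499059   221.65545415] [1.79739377e+02 1.83775271e-02 8.03387013e+01] [-0.27702894 -0.27969023 -0.03824809] [-0.01409874 -0.1084839  -0.01189956] 61.822971186538794
[-129.77950426   36.89328419  221.65545415]
```

View pics/m.png

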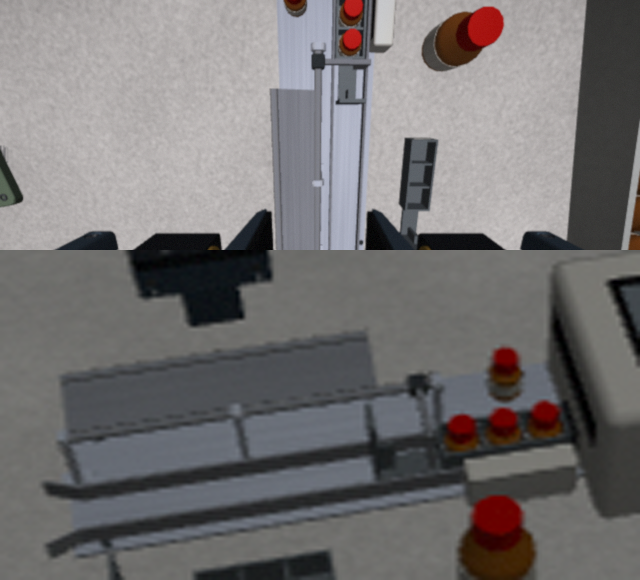

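Run:
```python
from h import *
s=env.state()
t=env.grab_frame("top")[:,:,::-1]
m=cv2.inRange(cv2.cvtColor(np.ascontiguousarray(t),cv2.COLOR_BGR2HSV),(0,150,90),(8,255,255))[160:240,280:360]
n,l,st,c=cv2.connectedComponentsWithStats(m)
P=[579.3,-7.5,np.radians(80.44)]
for i in range(1,n):
    if st[i,4]>20: print(st[i,4],W2L(P,ray("top",c[i]+[280,160],50.5)).round(1))
print(env.job_done())
```

```text
45 [84.4  1.  50.5]
46 [54.   1.5 50.5]
46 [23.5  1.3 50.5]
44 [69.1 63.4 50.5]
the job is handed in; nothing more can be done
None
```

The carrier is loaded in the reader and the job was handed in at about 12.3 s of the 35 s allowed. No verdict was reported, so what follows is from my own checks.

- **Method:** The gripper was set to a gap of about 62 mm, so one finger pressed the bar while the other stood behind the handle plate. I estimated the gate at about 0.83 rad from the wrist and scene pictures. It was held up with roughly 3–6 N of lift on the tool all the way.
- **Fully home:** The push force rose to about 15 N with no further travel, so the nose was against the end stop. I then backed off about 8 mm with the bar still down. The carrier stayed put, and I lifted slowly to let the gate shut.
- **Last checks:** The final pictures show the gate shut behind the carrier body, all three vials upright and the nearby things in place. The arm is clear, with the force reading near zero. The vial caps measure 84.4, 54.0 and 23.5 mm past the gate. That puts the carrier at about 54 mm, against 55 mm when home, so the nose is at about 101 mm of 102.
- **Disagreements:** The caps measured 1 to 1.5 mm off the lane's centre line, and the cameras disagreed by a similar amount. That is within the 2 mm calibration tolerance.
- **Not measured:** I did not measure the gate's final angle or how far the other things may have moved; I judged both by eye from the pictures.

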